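# Rock the pendulum gauge to its mark on a crowned stud

### The job

Pick up the angle gauge by its black handle and set it down upright and square across the middle of the stud's rounded crest. Then gently rock it sideways on the crest until its swinging pointer comes to rest on the red mark, and finish still holding it there, with its base resting on the stud. Leave the tape roll, the wood offcut and the tin where they are.

Things in the scene. Friction and masses are not known exactly. Their poses are not given: they have to be found in the camera images.
- gauge: pendulum angle gauge, 0.3 to 0.55 kg, standing on the table. Origin: centre of the underside of its flat aluminium base, 40 (x) x 150 (y) x 12 (z) mm. Above it a yellow frame, 12 (x) x 150 (y) mm, up to z = 144 mm, around a white dial plate in the y-z plane that shows on both faces, and on top in the middle a black square handle 26 x 26 mm from z = 144 to z = 184 mm. Own z points up, own x out of the dial
- handle (a point): grip point in the middle of the black handle, 166 mm above the gauge's underside; axes as the gauge's
- pointer (a joint): angle of the black pointer (hangs freely from a pivot on the dial 126 mm above the gauge's underside, swings for about a second), about the gauge's own x axis; 0 = hanging straight towards the base, positive = tip towards the gauge's +y. It always hangs plumb, so when the gauge is tilted by an angle t about its own x it settles at -t
- mark (a joint): angle of the red mark on the dial, about the same pivot with the same sign and zero as the pointer; between 0.17 and 0.38 rad, it does not move during the job
- pointer_tip (a point): tip of the pointer, 95 mm from the pivot, in the dial's middle plane
- mark_mid (a point): middle of the red mark (12 mm wide, 20 mm long), 95 mm from the pivot, in the dial's middle plane
- stud: wooden stud with a rounded crest, fixed to the table on a plywood foot 160 (x) x 80 (y) x 12 (z) mm. Origin: centre of the foot's underside; the stud is 140 mm long along its own x, 60 mm wide in y, its top is a half round of radius 30 mm whose axis runs along own x at z = 50 mm, so the crest is at z = 80 mm. The gauge stands square across when its own x is parallel to the stud's x. The wood is stiff
- crest (a point): middle of the crest line, 80 mm above the table; axes as the stud's
- tape: blue roll of tape lying flat, 100 mm across, 24 mm high; origin centre of underside; leave alone
- offcut: pale joist offcut, 80 x 45 x 45 mm; origin centre of underside; leave alone
- tin: open steel tin, 68 mm across, 90 mm high; origin centre of underside; leave alone
Not all that is in view belongs to the job. What is shaped like the gauge but orange is not meant. Several things look just like the stud: the one meant starts nearest to the robot's base.

How it is judged:
By the outcome, as a careful person would: the job done as asked, in the order asked, and still so for the second after the job is handed in, while the arm keeps its last pose, push and grip.
It also fails if it takes over 45 s, if anything falls off the work surface, if the arm or the gripper's body presses on something with over 40 N, if the wrist force passes 120 N, or if a joint passes its speed limit or range.

### The arm

A 7-joint arm with a two-finger parallel gripper is mounted at the origin on the work surface. World frame = base frame: x ahead of the robot, y to its left, z up, the work surface at z = 0. Lengths are in m, angles in degrees, forces in N, time in s.
With the tool pointing down it reaches from about 0.425 to 0.95 m from the base axis. Payload 4.7 kg.
Tool frame: the origin (TCP) lies between the finger pads; the fingertips stand 25 mm ahead of it and the grasp point (between the pads) lies 6 mm ahead of it (r.tip_extent is the distance from the TCP to the fingertips, in m); z points along the fingers, y is the line along which they close (so a half turn about z gives the same grasp; the last joint's range is limited). The gripper opens to 87 mm and grips with 3 to 60 N. Pads are 19 mm wide; open, the fingers measure 117 mm over their backs; the gripper's body (75 mm by 190 mm) begins 51 mm behind the grasp point.
Start: joints at [-78.088, 26.849, -2.785, 87.806, 1.381, 65.374, -4.715], TCP at [0.158, 0.656, 0.248] pointing down, gripper open.
Joint ranges: [-148.3, 148.3], [-19.14, 114.17], [-79.39, 73.82], [5.75, 140.21], [-59.74, 239.74], [12.07, 113.84], [-152.46, 152.46]. Speed limits (degrees/s): [147.25, 147.25, 180, 180, 180, 180, 180].

### API

Orientations are given as [roll, pitch, yaw] about the fixed x, y, z axes, in that order (R = Rz(yaw) Ry(pitch) Rx(roll)).
In Python, from plant import r, optics, finish_job gives the robot as it stands. The module is installed in compiled form; this text tells all that it offers.
- The arm moves only by the tool jog_arm, never from a script. Its argument "plan" is one flat list of numbers, 7 for each row, row after row: the opening, from 0 (shut) to 1 (fully open), then the shift along the tool's x, y, z in mm, then the turn, a rotation vector about the tool's x, y, z in degrees. A call has exactly 5 rows; each row shifts and turns the commanded pose from where the row before left it, along the tool's axes as they then stand; what a row does not reach is not made up. A row lasts 1/12 s, in which the tool goes at most 41.7 mm and 7.16 degrees, less where a joint would pass 70% of its speed; a pose out of reach is approached as far as the arm can. A call with a gripper value outside its range is refused whole. The fingers move at their own pace and stop on an object; the grip force is fixed at half the most. Time passes only in rows, so rows that do not move let the fingers close, or fill a call up. It gives the time, the measured TCP pose, the force, the opening and the grip force at its end, in the units of the state.
- r.sense(): the state, without advancing time (a new reading comes with each control period).
- optics.capture(name): name is "side" or "top" or "wrist"; returns a dict with "color" (420x560x3 uint8, red, green, blue), "range_z" (420x560 float32, m along the optical axis (not along the pixel's ray), 0 where there is no reading), "fovy" (degrees; the focal length in pixels is half the picture's height over the tangent of half this angle, whatever the lens; pixels are square), "cx", "cy" (the principal point, pixels), "k1" (the pictures are not rectified: a ray, as slopes to the right and down, at radius r is drawn at 1 + k1 r^2 times it, then the intrinsics apply), "R" (3x3) and "t" (3): a world point X has camera coordinates R X + t. Camera axes: x right, y down, z forward; pixel columns grow to the right and rows downward; lengths in m; the calibration is good to about 2 mm. A picture is of the moment at which its call begins.
- finish_job(): hands the job in; it is judged then, once.
The state is a dict: "clock": time; "joint_positions": joint angles; "qvel": joint speeds; "effort": joint torques, N m; "position": TCP position; "ee_rot": TCP orientation; "force": force on the tool from outside, world axes, zero at the start; "ft_torque": the same for the moment, N m; "width": finger opening in m; "grasp_force": force on a finger pad.
Only numpy, scipy, OpenCV 4.12 (cv2) and the standard library are available. Lean on these libraries where they do the work, as an engineer would, in place of code of your own. Each camera call takes 0.05 s, during which the arm holds its last target. There are 200 camera calls.

## Working session

There is one attempt and no reset: what is moved stays moved. The work goes in short steps, Python scripts to look and compute and a tool call to move; the robot and the scene stay as the last step left them, time stands still between calls to the robot, and variables do not carry over. Pictures are saved under pics/ and viewed, at most 10 in all, crops included, and the job is handed in when it is done.

Besides the shell and the picture viewer there is one more tool, called after "Call:" by a JSON object that holds its "method" and its "body". jog_arm: Moves the arm, as the interface text tells. Its arguments: {"type":"object","properties":{"plan":{"type":"array","items":{"type":"number"}}},"required":["plan"]}

```bash
mkdir -p pics; cat > h.py <<'E'
import numpy as np, cv2, pickle
from plant import r, optics, finish_job
from scipy.spatial.transform import Rotation as Ro
def cap(n,save=None):
    c=optics.capture(n)
    if save: cv2.imwrite('pics/'+save+'.png',c['color'][:,:,::-1]); pickle.dump(c,open('pics/'+save+'.pkl','wb'))
    return c
def K(c):
    f=210/np.tan(np.radians(c['fovy'])/2); return np.array([[f,0,c['cx']],[0,f,c['cy']],[0,0,1.]]),np.array([c['k1'],0,0,0,0.])
def ray(c,px):
    k,d=K(c); u=cv2.undistortPoints(np.array(px,float).reshape(-1,1,2),k,d).reshape(-1,2)
    R=np.array(c['R']);v=np.c_[u,np.ones(len(u))]@R; return -R.T@np.array(c['t']),v   # v per unit depth
def depthpts(c,px):
    o,v=ray(c,px); px=np.array(px,int).reshape(-1,2); return o+v*c['range_z'][px[:,1],px[:,0]][:,None]
def cloud(c):
    g=np.stack(np.meshgrid(np.arange(560),np.arange(420)),-1).reshape(-1,2); return depthpts(c,g).reshape(420,560,3)
def proj(c,X):
    k,d=K(c); return cv2.projectPoints(np.array(X,float).reshape(-1,1,3),cv2.Rodrigues(np.array(c['R']))[0],np.array(c['t'],float),k,d)[0].reshape(-1,2)
E
python3 - <<'E'
from h import *
a=cap('side','s0')['color'];b=cap('top','t0')['color']
s=r.sense();print(s['clock'],s['position'],s['ee_rot'],s['force'],s['width'],r.tip_extent)
for n in 'st':
    c=pickle.load(open(f'pics/{n}0.pkl','rb'));print(c['fovy'],c['k1'],-np.array(c['R']).T@c['t'])
E
```

```text
0.1 [0.15823205 0.6556939  0.24659574] [-1.79899828e+02  4.21200377e-03  1.66433951e+02] [-0.66781459  0.30865784  0.57294344] 0.08740965785232695 0.025
51.685105970322375 -0.08617355948755204 [0.3429987  0.65408167 0.87179369]
55.237580056436514 -0.06587459534598245 [0.47087706 0.09770872 1.20854073]
```

View pics/s0.png

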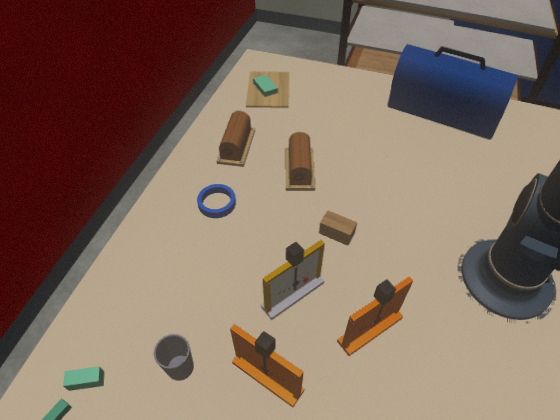

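View pics/t0.png

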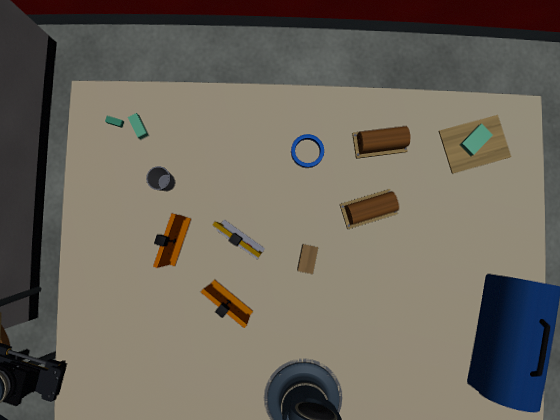

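The side view shows the yellow gauge at (295,278), its handle at (294,254) and the red mark near (305,280). The top view has the gauge handle at (236,240) and the two studs at (370,208) and (382,140). The stud at (370,208) is nearer the base at (305,395), so it's the one meant.

```bash
python3 - <<'E'
from h import *
for n,hp,gb,sb in (('s0',(294,254),(255,235,335,320),(282,128,318,192)),('t0',(236,240),(205,212,272,266),(335,185,405,232))):
    c=pickle.load(open(f'pics/{n}.pkl','rb'));P=cloud(c);C=c['color'].astype(int)
    hsv=cv2.cvtColor(c['color'],cv2.COLOR_RGB2HSV)
    def box(b): m=np.zeros((420,560),bool);m[b[1]:b[3],b[0]:b[2]]=1;return m
    def rep(name,m):
        q=P[m];q=q[np.isfinite(q).all(1)]
        ctr,sz,an=cv2.minAreaRect((q[:,:2]*1000).astype(np.float32)); bp=cv2.boxPoints((ctr,sz,an))
        e=[bp[1]-bp[0],bp[2]-bp[1]];l=max(e,key=np.linalg.norm)
        print(n,name,len(q),'ctr',np.round(ctr,1),'sz',np.round(sz,1),'long yaw',round(np.degrees(np.arctan2(l[1],l[0]))%180,1),'z',np.round(np.percentile(q[:,2],[1,50,99]),3))
    g=box(gb)
    rep('handle',g&(C.max(2)<75)&(P[...,2]>.15))
    rep('gaugeAll',g&(P[...,2]>.006)&(P[...,2]<.14))
    rep('yellow',g&(hsv[...,0]>18)&(hsv[...,0]<35)&(hsv[...,1]>150)&(P[...,2]>.02))
    rep('red',g&((hsv[...,0]<6)|(hsv[...,0]>174))&(hsv[...,1]>130)&(P[...,2]>.02))
    s=box(sb); rep('studtop',s&(P[...,2]>.03)); rep('crest',s&(P[...,2]>.075)); rep('foot',s&(P[...,2]>.007))
    k=8 if n=='s0' else 4
    x0,y0,x1,y1=gb
    if n=='s0': cv2.imwrite('pics/s0g.png',cv2.resize(c['color'][y0:y1,x0:x1,::-1],None,fx=6,fy=6,interpolation=cv2.INTER_CUBIC))
E
```

```text
s0 handle 291 ctr [399.  418.3] sz [ 33.5 483.6] long yaw 107.3 z [0.151 0.181 0.872]
s0 gaugeAll 2181 ctr [472.3 136.8] sz [252.4 118.2] long yaw 57.7 z [0.007 0.057 0.138]
s0 yellow 314 ctr [465.3 202. ] sz [148.3  18.7] long yaw 55.4 z [0.11  0.144 0.16 ]
s0 red 7 ctr [449.3 178. ] sz [7. 2.] long yaw 53.4 z [0.04  0.046 0.049]
s0 studtop 1040 ctr [451. 196.] sz [ 63.1 939.2] long yaw 107.1 z [0.031 0.073 0.084]
s0 crest 464 ctr [455.8 198.6] sz [ 40.8 937.7] long yaw 106.4 z [0.075 0.079 0.872]
s0 foot 1473 ctr [447.6 192.7] sz [ 79.8 942.9] long yaw 107.6 z [0.009 0.065 0.083]
t0 handle 110 ctr [467.1 197.7] sz [25.4 24.5] long yaw 55.8 z [0.153 0.185 0.189]
t0 gaugeAll 449 ctr [478.3 208.6] sz [192.5 150.5] long yaw 85.7 z [0.006 0.013 0.139]
t0 yellow 216 ctr [468.  197.1] sz [148.8  11.8] long yaw 56.2 z [0.034 0.144 0.168]
t0 red 1 ctr [447.9 163.6] sz [0. 0.] long yaw 0.0 z [0.039 0.039 0.039]
t0 studtop 1072 ctr [532.  -76.5] sz [ 60.  369.1] long yaw 108.1 z [0.04  0.077 1.209]
t0 crest 634 ctr [533.2 -75.7] sz [ 44.3 368.2] long yaw 107.2 z [0.075 0.08  1.209]
t0 foot 1501 ctr [562.3 -92. ] sz [135.5 398.8] long yaw 97.0 z [0.008 0.072 0.085]
```

View pics/s0g.png

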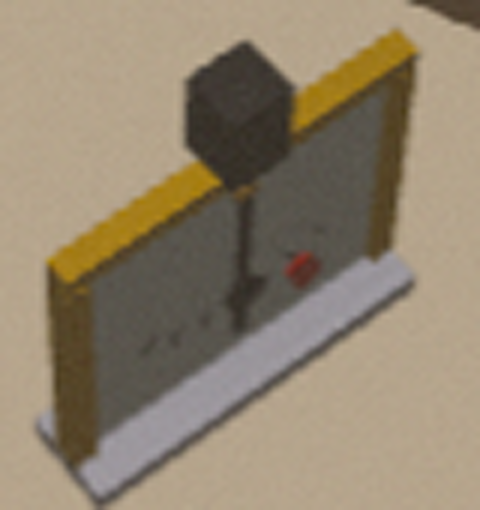

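The crop shows the pointer hanging at about (240,290) and the red mark at (300,268). In this view the mark is on the right half of the dial, which is the -e side of the long axis e (yaw about 56°). Next I'll remove the depth dropouts and triangulate from both views.

```bash
cat >> h.py <<'E'
def rect(q):
    ctr,sz,an=cv2.minAreaRect((q[:,:2]*1000).astype(np.float32)); bp=cv2.boxPoints((ctr,sz,an))
    l=max([bp[1]-bp[0],bp[2]-bp[1]],key=np.linalg.norm)
    return np.round(ctr,1),np.round(sz,1),round(np.degrees(np.arctan2(l[1],l[0]))%180,1),np.round(np.percentile(q[:,2],[1,50,99]),3)
def delta(goal,yaw,p=None,ypr=None):
    # goal TCP & yaw (tool down): shift in current tool axes (mm), z turn (deg)
    s=r.sense();p=s['position'] if p is None else p
    R=Ro.from_euler('xyz',s['ee_rot'],degrees=True)
    D=R.inv()*Ro.from_euler('xyz',[180,0,yaw],degrees=True)
    return np.round(R.inv().apply(np.array(goal)-p)*1000,1),np.round(D.as_rotvec(degrees=True),1)
E
python3 - <<'E'
from h import *
for n,gb,sb in (('s0',(255,235,335,320),(275,125,325,195)),('t0',(205,212,272,266),(330,180,410,235))):
    c=pickle.load(open(f'pics/{n}.pkl','rb'));P=cloud(c);C=c['color'].astype(int)
    hsv=cv2.cvtColor(c['color'],cv2.COLOR_RGB2HSV);ok=(c['range_z']>0)&(P[...,2]<.3)
    def box(b): m=np.zeros((420,560),bool);m[b[1]:b[3],b[0]:b[2]]=1;return m&ok
    g=box(gb);s=box(sb)
    for nm,m in (('handletop',g&(C.max(2)<90)&(P[...,2]>.175)),('studtop',s&(P[...,2]>.035)),('crest',s&(P[...,2]>.0765)),('foot',s&(P[...,2]>.007))): print(n,nm,*rect(P[m]))
    m=g&((hsv[...,0]<6)|(hsv[...,0]>174))&(hsv[...,1]>130)&(P[...,2]>.02);q=P[m];print('red',q.mean(0),np.argwhere(m).mean(0)[::-1])
print(delta([.467,.198,.30],146.1))
E
```

```text
s0 handletop [466.9 200.9] [25.4 25.7] 147.3 [0.175 0.184 0.187]
s0 studtop [ 567.6 -181.9] [ 59.1 147. ] 109.0 [0.037 0.074 0.083]
s0 crest [ 567.5 -182.1] [ 35.1 144.5] 107.4 [0.077 0.079 0.083]
s0 foot [ 565.9 -179.9] [ 78.8 161.4] 108.1 [0.009 0.064 0.083]
red [0.44916381 0.177536   0.04571278] [304.14285714 278.57142857]
t0 handletop [466.9 198.3] [26.4 24.9] 56.5 [0.181 0.185 0.189]
t0 studtop [ 567.1 -183.7] [ 60.  143.5] 108.1 [0.045 0.077 0.084]
t0 crest [ 566.  -184.5] [ 42.  140.9] 106.9 [0.077 0.08  0.085]
t0 foot [ 570.4 -195. ] [229.6 155.8] 89.9 [0.007 0.071 0.084]
red [0.44787035 0.16360901 0.03878374] [251. 246.]
(array([-407.5, -372.6,  -52.7]), array([-0.1,  0. , 20.3]))
```

Call:
{"method": "jog_arm", "body": {"plan": [1,-27.2,-24.8,-3.5,0,0,0,1,-27.2,-24.8,-3.5,0,0,0,1,-27.2,-24.8,-3.5,0,0,0,1,-27.2,-24.8,-3.5,0,0,0,1,-27.2,-24.8,-3.5,0,0,0]}}

```text
clock: 0.52
position: [0.2621, 0.5019, 0.2647]
ee_rot: [-179.9, -0.0, 166.4]
force: [-0.1, 0.3, -0.2]
width: 0.0872
grasp_force: 0.0
```

Call:
{"method": "jog_arm", "body": {"plan": [1,-27.2,-24.8,-3.5,0,0,0,1,-27.2,-24.8,-3.5,0,0,0,1,-27.2,-24.8,-3.5,0,0,0,1,-27.2,-24.8,-3.5,0,0,0,1,-27.2,-24.8,-3.5,0,0,0]}}

```text
clock: 0.93
position: [0.3651, 0.3494, 0.2825]
ee_rot: [-180.0, -0.0, 166.4]
force: [0.4, -0.2, 1.0]
width: 0.0876
grasp_force: 0.0
```

Call:
{"method": "jog_arm", "body": {"plan": [1,-27.2,-24.8,-3.5,0,0,4,1,-27.2,-24.8,-3.5,0,0,4,1,-27.2,-24.8,-3.5,0,0,4,1,-27.2,-24.8,-3.5,0,0,4,1,-27.2,-24.8,-3.5,0,0,4.3]}}

```text
clock: 1.35
position: [0.4456, 0.185, 0.3]
ee_rot: [-180.0, -0.0, 145.9]
force: [-0.0, 0.2, -0.4]
width: 0.087
grasp_force: 0.0
```

```bash
python3 - <<'E'
from h import *
s=r.sense();print(s['clock'],s['position'],s['ee_rot'])
cap('wrist');c=cap('wrist','w1');print(delta([.467,.198,.30],146.3))
E
```

```text
1.35 [0.44557067 0.18496666 0.29995707] [-1.79992363e+02 -4.75275257e-03  1.45922085e+02]
(array([-6.2, 25.9,  0.6]), array([-0. ,  0.1, -0.9]))
```

View pics/w1.png

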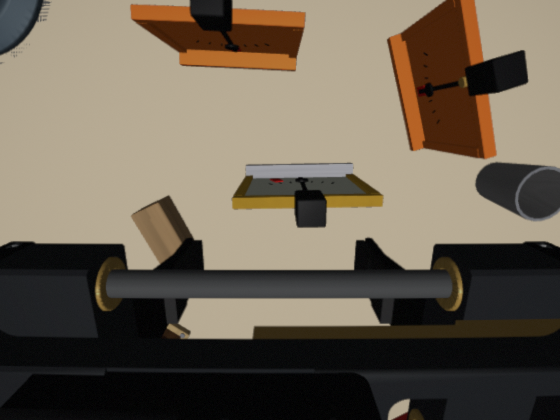

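The wrist view shows the gauge handle at (310,208), the red mark at about (277,180), and the pointer centred at (302,181). I'll measure the handle and the mark from here.

```bash
python3 - <<'E'
from h import *
c=pickle.load(open('pics/w1.pkl','rb'));P=cloud(c);C=c['color'].astype(int)
hsv=cv2.cvtColor(c['color'],cv2.COLOR_RGB2HSV);ok=(c['range_z']>0)&(P[...,2]<.3)
m=np.zeros((420,560),bool);m[155:235,225:392]=1;m&=ok
q=P[m&(C.max(2)<90)&(P[...,2]>.178)];print(rect(q),rect(P[m&(P[...,2]>.135)&(P[...,2]<.15)]))
k=m&((hsv[...,0]<6)|(hsv[...,0]>174))&(hsv[...,1]>110)&(P[...,2]<.1);q=P[k];print('red',len(q),q.mean(0),np.ptp(q,0))
h=np.array([.467,.1985]);
for yaw in(56,56.5):
  e=np.array([np.cos(np.radians(yaw)),np.sin(np.radians(yaw))]);y=(q[:,:2].mean(0)-h)@e;print(y,np.arctan2(y,.126-q[:,2].mean()))
E
```

```text
(array([465.6, 199. ]), array([25.8, 24.9]), np.float32(55.8), array([0.179, 0.184, 0.186])) (array([463.5, 200.9]), array([150.1,  19.4]), np.float32(56.1), array([0.136, 0.144, 0.147]))
red 40 [0.44600483 0.17494362 0.04304916] [0.01146222 0.01339556 0.01653613]
-0.03126947504664453 -0.36049135052246695
-0.03123134297925621 -0.3600887905333626
```

```bash
python3 - <<'E'
from h import *
print(delta([.466,.199,.175],146.1), r.sense()['position'],r.sense()['ee_rot'])
E
```

```text
(array([ -4.5,  26.2, 125.6]), array([-0. ,  0.1, -0.7])) [0.44722535 0.18016104 0.30055886] [-1.79968166e+02  1.27535478e-01  1.45426646e+02]
```

Call:
{"method": "jog_arm", "body": {"plan": [1,-2,13,5,0,0,-0.7,1,-2.5,13.2,15,0,0,0,1,0,0,20,0,0,0,1,0,0,20,0,0,0,1,0,0,10,0,0,0]}}

```text
clock: 1.87
position: [0.4617, 0.2063, 0.2274]
ee_rot: [-179.8, -0.1, 146.9]
force: [0.1, -0.6, -0.1]
width: 0.0871
grasp_force: 0.0
```

```bash
python3 - <<'E'
from h import *
cap('top');print(delta([.466,.199,.175],146.1), r.sense()['position'],r.sense()['ee_rot'])
E
```

```text
(array([-8. , -2.8, 51.4]), array([-0.3, -0.2,  0.8])) [0.4610847  0.20586018 0.2264265 ] [-1.79665752e+02 -1.73524466e-01  1.46904801e+02]
```

Call:
{"method": "jog_arm", "body": {"plan": [1,-4,-1.4,10,0,0,0.8,1,-4,-1.4,14,0,0,0,1,0,0,14,0,0,0,1,0,0,8,0,0,0,1,0,0,0,0,0,0]}}

```text
clock: 2.33
position: [0.4678, 0.199, 0.1829]
ee_rot: [-179.9, -0.1, 146.0]
force: [-0.5, -0.0, -0.2]
width: 0.0871
grasp_force: 0.0
```

```bash
python3 - <<'E'
from h import *
c=cap('top');c=cap('side');print(delta([.466,.199,.175],146.1), r.sense()['position'],r.sense()['ee_rot'],r.sense()['clock'],r.sense()['force'])
E
```

```text
(array([ 1.9, -2.1,  9.5]), array([ 0. ,  0. , -0.1])) [0.46875115 0.19961828 0.18450586] [1.79955733e+02 1.65136083e-02 1.46028725e+02] 2.4333 [-1.01763488  0.70004275  1.1687525 ]
```

Call:
{"method": "jog_arm", "body": {"plan": [1,1.5,-2,4,0,0,0,1,0,0,5,0,0,0,1,0,0,0,0,0,0,0.2,0,0,0,0,0,0,0.2,0,0,0,0,0,0]}}

```text
clock: 2.85
position: [0.4661, 0.1987, 0.1752]
ee_rot: [180.0, 0.0, 146.0]
force: [-0.2, 0.2, 0.1]
width: 0.0801
grasp_force: 0.0
```

Call:
{"method": "jog_arm", "body": {"plan": [0,0,0,0,0,0,0,0,0,0,0,0,0,0,0,0,0,0,0,0,0,0,0,0,0,0,0,0,0,0,0,0,0,0,0]}}

```text
clock: 3.27
position: [0.4661, 0.1986, 0.1751]
ee_rot: [180.0, -0.0, 146.0]
force: [-0.6, -0.5, 0.1]
width: 0.0481
grasp_force: 0.0
```

Call:
{"method": "jog_arm", "body": {"plan": [0,0,0,0,0,0,0,0,0,0,0,0,0,0,0,0,0,0,0,0,0,0,0,0,0,0,0,0,0,0,0,0,0,0,0]}}

```text
clock: 3.68
position: [0.466, 0.1985, 0.175]
ee_rot: [-180.0, -0.0, 146.0]
force: [0.1, 0.1, -0.1]
width: 0.0258
grasp_force: 30.0
```

Call:
{"method": "jog_arm", "body": {"plan": [0,0,0,-12,0,0,0,0,0,0,-25,0,0,0,0,0,0,-30,0,0,0,0,0,0,-30,0,0,0,0,0,0,-18,0,0,0]}}

```text
clock: 4.1
position: [0.4666, 0.1987, 0.2924]
ee_rot: [179.9, 0.1, 146.0]
force: [1.1, 0.3, -3.0]
width: 0.026
grasp_force: 30.0
```

Call:
{"method": "jog_arm", "body": {"plan": [0,-8,-7,-10,0,0,0,0,-14,-12,0,0,0,0,0,-18,-16,0,0,0,0,0,-20,-17.5,0,0,0,0,0,-20,-17.5,0,0,0,0]}}

```text
clock: 4.52
position: [0.4925, 0.0938, 0.2986]
ee_rot: [-179.9, -0.1, 146.1]
force: [1.2, 0.5, -2.4]
width: 0.026
grasp_force: 30.0
```

Call:
{"method": "jog_arm", "body": {"plan": [0,-20,-17.5,0,0,0,0,0,-20,-17.5,0,0,0,0,0,-20,-17.5,0,0,0,0,0,-20,-17.5,0,0,0,0,0,-20,-17.5,0,0,0,0]}}

```text
clock: 4.93
position: [0.5263, -0.0349, 0.2986]
ee_rot: [-179.9, -0.1, 146.0]
force: [0.1, 0.7, -3.0]
width: 0.0258
grasp_force: 30.0
```

Call:
{"method": "jog_arm", "body": {"plan": [0,-20,-17.5,0,0,0,0,0,-20,-17.5,0,0,0,0,0,-20,-17.5,0,0,0,0,0,-18,-16,0,0,0,0,0,-14,-12,0,0,0,0]}}

```text
clock: 5.35
position: [0.5574, -0.1542, 0.2985]
ee_rot: [-179.8, -0.1, 145.9]
force: [0.2, -0.4, -3.8]
width: 0.0258
grasp_force: 30.0
```

Call:
{"method": "jog_arm", "body": {"plan": [0,0,0,0,0,0,3,0,0,0,0,0,0,5,0,0,0,0,0,0,6,0,0,0,0,0,0,6,0,0,0,0,0,0,6]}}

```text
clock: 5.77
position: [0.5573, -0.1516, 0.2983]
ee_rot: [-179.8, -0.1, 119.7]
force: [-0.4, 0.4, -4.1]
width: 0.0256
grasp_force: 30.0
```

Call:
{"method": "jog_arm", "body": {"plan": [0,0,0,0,0,0,5,0,0,0,0,0,0,4,0,0,0,0,0,0,3,0,0,0,0,0,0,0,0,0,0,0,0,0,0]}}

```text
clock: 6.18
position: [0.5577, -0.1512, 0.2988]
ee_rot: [-179.9, -0.0, 108.1]
force: [0.5, -0.8, -3.2]
width: 0.0257
grasp_force: 30.0
```

```bash
python3 - <<'E'
from h import *
c=cap('top','t2');d=cap('side','s2');s=r.sense();print(delta([.567,-.1825,.265],108), s['position'],s['ee_rot'],s['clock'],s['force'],s['grasp_force'],s['width'])
a=[x['color'] for x in(d,)][0]
p=proj(d,[.567,-.1825,.2])[0].astype(int);print(p)
x0=max(0,min(p[0]-70,420));y0=max(0,min(p[1]-50,315));cv2.imwrite('pics/s2c.png',cv2.resize(a[y0:y0+105,x0:x0+140,::-1],None,fx=5,fy=5,interpolation=cv2.INTER_CUBIC))
E
```

```text
(array([-32.7,  -1.3,  34.3]), array([-0.1, -0. ,  0.1])) [ 0.55813358 -0.15102935  0.29932487] [-1.79926598e+02 -2.94121748e-02  1.08074951e+02] 6.2833 [-0.01760052  0.06480055 -3.38963651] 29.995647235773504 0.02603358846939409
[302 112]
```

View pics/s2c.png

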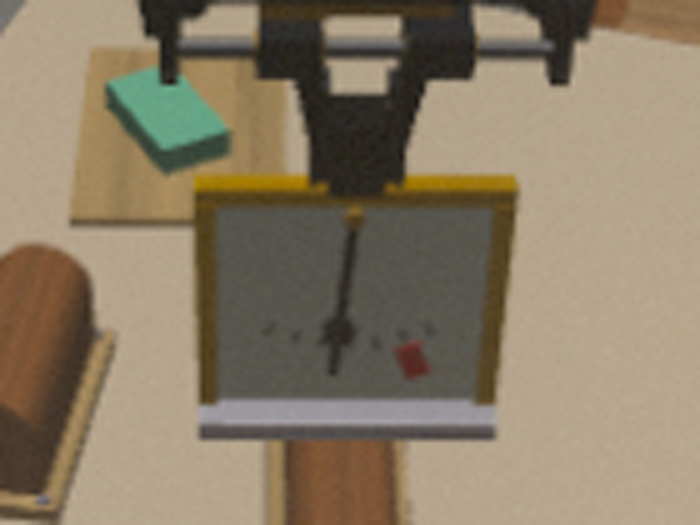

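The crop shows the gauge hanging level above the stud. The pivot is at (353,215), the red mark at (412,360), and the pointer tip at (333,372) is still swinging a little.

```bash
cat >> h.py <<'E'
def gaugefit(c,box,s,L=.175):
    # pixel mask red/black -> angle in gauge plane (e = tool y, up = -tool z, plane normal tool x)
    R=Ro.from_euler('xyz',s['ee_rot'],degrees=True).as_matrix();T=np.array(s['position'])
    piv=T+R[:,2]*(L-.126); C=c['color'];hsv=cv2.cvtColor(C,cv2.COLOR_RGB2HSV)
    x0,y0,x1,y1=box;m=np.zeros(C.shape[:2],bool);m[y0:y1,x0:x1]=1
    k=m&((hsv[...,0]<6)|(hsv[...,0]>174))&(hsv[...,1]>110)
    def plane(px):
        o,v=ray(c,px);t=((piv-o)@R[:,0])/(v@R[:,0]);X=o+v*t[:,None]-piv
        return X@R[:,1],X@R[:,2]
    y,z=plane(np.argwhere(k)[:,::-1]);print('red n',len(y),'y,z',y.mean(),z.mean(),'ang',np.arctan2(y.mean(),z.mean()),'rad',np.hypot(y.mean(),z.mean()))
    g=np.argwhere(m&(C.max(2)<70))[:,::-1];y,z=plane(g);ok=(np.hypot(y,z)<.1)&(z>.03);y,z=y[ok],z[ok]
    if len(y): print('pointer n',len(y),'ang',np.median(np.arctan2(y,z)))
    return plane
E
python3 - <<'E'
from h import *
c=pickle.load(open('pics/s2.pkl','rb'));s=r.sense();P=cloud(c)
x0,y0=302-70,112-50
gaugefit(c,(x0+42,y0+40,x0+98,y0+82),s)
q=P[y0+35:y0+92,x0+35:x0+108].reshape(-1,3);q=q[(q[:,2]>.09)&(q[:,2]<.29)]
R=Ro.from_euler('xyz',s['ee_rot'],degrees=True).as_matrix();l=(q-s['position'])@R
print('local min/max',np.percentile(l,[.5,99.5],axis=0).round(4))
b=l[(l[:,2]>.155)];print(rect(np.c_[b[:,:2],b[:,2]]),np.polyfit(b[:,1],b[:,2],1))
t=pickle.load(open('pics/t2.pkl','rb'));P=cloud(t);q=P.reshape(-1,3);l=(q-s['position'])@R
k=(abs(l[:,2]-.035)<.008)&(abs(l[:,0])<.02)&(abs(l[:,1])<.09)&(t['range_z'].ravel()>0);print('frame top from top',k.sum(),rect(l[k]))
E
```

```text
red n 21 y,z -0.03063466791773729 0.08864709799470845 ang -0.33273180460363294 rad 0.09379120887009339
pointer n 74 ang 0.09710631135179543
local min/max [[-0.0042 -0.0719  0.0201]
 [ 0.022   0.0747  0.1732]]
(array([10.1,  1.2]), array([ 27. , 146.5]), np.float32(90.1), array([0.155, 0.163, 0.174])) [0.00321558 0.16359244]
frame top from top 43 (array([ 2.5, -0. ]), array([ 18.5, 148.5]), np.float32(90.1), array([0.027, 0.03 , 0.038]))
```

Call:
{"method": "jog_arm", "body": {"plan": [0,-7,-0.5,0,0,0,0,0,-10,-0.5,0,0,0,0,0,-10,-0.5,0,0,0,0,0,-7,0,5,0,0,0,0,0,0,8,0,0,0]}}

```text
clock: 6.7
position: [0.5682, -0.1869, 0.2875]
ee_rot: [179.9, 0.2, 107.8]
force: [-0.6, 0.2, -2.7]
width: 0.0259
grasp_force: 30.0
```

Call:
{"method": "jog_arm", "body": {"plan": [0,0,0,8,0,0,0,0,0,0,8,0,0,0,0,0,0,4,0,0,0,0,0,0,2,0,0,0,0,0,0,0,0,0,0]}}

```text
clock: 7.12
position: [0.5675, -0.183, 0.2642]
ee_rot: [-179.9, -0.1, 108.1]
force: [-0.4, -0.5, -3.5]
width: 0.0257
grasp_force: 30.0
```

Call:
{"method": "jog_arm", "body": {"plan": [0,0,0,0,0,0,0,0,0,0,1,0,0,0,0,0,0,1,0,0,0,0,0,0,1,0,0,0,0,0,0,0,0,0,0]}}

```text
clock: 7.53
position: [0.5677, -0.1835, 0.262]
ee_rot: [180.0, -0.0, 108.0]
force: [-0.4, 0.5, -4.2]
width: 0.0259
grasp_force: 30.0
```

```bash
python3 - <<'E'
from h import *
s=r.sense();print(delta([.567,-.1825,.255],108), s['position'],s['ee_rot'],s['clock'],s['force'],s['ft_torque'])
E
```

```text
(array([ 1.2, -0.3,  7. ]), array([ 0., -0.,  0.])) [ 0.56768822 -0.18349995  0.26195867] [ 1.79999264e+02 -9.17328370e-03  1.08040714e+02] 7.5333 [-0.39552723  0.53618588 -4.21049696] [-0.08519582  0.01319782  0.04449853]
```

Call:
{"method": "jog_arm", "body": {"plan": [0,0,0,1,0,0,0,0,0,0,1.2,0,0,0,0,0,0,1.2,0,0,0,0,0,0,1,0,0,0,0,0,0,0.6,0,0,0]}}

```text
clock: 7.95
position: [0.5676, -0.1835, 0.2567]
ee_rot: [-180.0, -0.0, 108.0]
force: [-0.0, -0.9, -4.5]
width: 0.0256
grasp_force: 30.0
```

Call:
{"method": "jog_arm", "body": {"plan": [0,0,0,0.4,0,0,0,0,0,0,0.4,0,0,0,0,0,0,0.4,0,0,0,0,0,0,0,0,0,0,0,0,0,0,0,0,0]}}

```text
clock: 8.37
position: [0.5677, -0.1836, 0.2558]
ee_rot: [-180.0, -0.0, 108.0]
force: [0.7, 0.4, -4.0]
width: 0.0258
grasp_force: 30.0
```

Call:
{"method": "jog_arm", "body": {"plan": [0,0,0,0.4,0,0,0,0,0,0,0.4,0,0,0,0,0,0,0.3,0,0,0,0,0,0,0,0,0,0,0,0,0,0,0,0,0]}}

```text
clock: 8.78
position: [0.5678, -0.1837, 0.255]
ee_rot: [180.0, 0.0, 108.0]
force: [0.3, -0.1, -0.6]
width: 0.0257
grasp_force: 30.0
```

Call:
{"method": "jog_arm", "body": {"plan": [0,0,0,0.3,0,0,0,0,0,0,0.3,0,0,0,0,0,0,0,0,0,0,0,0,0,0,0,0,0,0,0,0,0,0,0,0]}}

```text
clock: 9.2
position: [0.568, -0.1839, 0.255]
ee_rot: [179.9, 0.0, 108.0]
force: [-2.0, 0.1, 4.7]
width: 0.0256
grasp_force: 30.0
```

Call:
{"method": "jog_arm", "body": {"plan": [0,0,0,0,0,0,0,0,0,0,0,0,0,0,0,0,0,0,0,0,0,0,0,0,0,0,0,0,0,0,0,0,0,0,0]}}

```text
clock: 9.62
position: [0.568, -0.1839, 0.255]
ee_rot: [179.9, 0.0, 108.0]
force: [-2.1, -0.2, 5.0]
width: 0.0256
grasp_force: 30.0
```

Call:
{"method": "jog_arm", "body": {"plan": [0,0,-1.46,0,-0.48,0,0,0,0,-1.46,0,-0.48,0,0,0,0,-1.46,0,-0.48,0,0,0,0,-1.46,0,-0.48,0,0,0,0,-1.46,0,-0.48,0,0]}}

```text
clock: 10.03
position: [0.561, -0.1862, 0.2548]
ee_rot: [177.5, 0.0, 108.0]
force: [-1.1, 0.2, 5.1]
width: 0.0255
grasp_force: 30.0
```

Call:
{"method": "jog_arm", "body": {"plan": [0,0,-1.46,-0.01,-0.48,0,0,0,0,-1.46,-0.01,-0.48,0,0,0,0,-1.46,-0.01,-0.48,0,0,0,0,-1.46,-0.01,-0.48,0,0,0,0,-1.46,-0.01,-0.48,0,0]}}

```text
clock: 10.45
position: [0.554, -0.1885, 0.2545]
ee_rot: [175.1, 0.0, 108.0]
force: [-1.0, 1.2, 6.2]
width: 0.0259
grasp_force: 30.0
```

Call:
{"method": "jog_arm", "body": {"plan": [0,0,-1.46,-0.02,-0.48,0,0,0,0,-1.46,-0.02,-0.48,0,0,0,0,-1.46,-0.02,-0.48,0,0,0,0,-1.46,-0.02,-0.48,0,0,0,0,-1.46,-0.02,-0.48,0,0]}}

```text
clock: 10.87
position: [0.5471, -0.1908, 0.2538]
ee_rot: [172.7, 0.0, 108.0]
force: [-2.1, -0.6, 6.2]
width: 0.0259
grasp_force: 30.0
```

Forces are steady, so I'll continue.

Call:
{"method": "jog_arm", "body": {"plan": [0,0,-1.46,-0.03,-0.48,0,0,0,0,-1.46,-0.03,-0.48,0,0,0,0,-1.46,-0.03,-0.48,0,0,0,0,-1.46,-0.03,-0.48,0,0,0,0,-1.46,-0.03,-0.48,0,0]}}

```text
clock: 11.28
position: [0.5402, -0.193, 0.253]
ee_rot: [170.3, 0.0, 108.0]
force: [-1.5, 0.0, 6.1]
width: 0.0259
grasp_force: 30.0
```

Call:
{"method": "jog_arm", "body": {"plan": [0,0,-1.46,-0.04,-0.48,0,0,0,0,-1.46,-0.04,-0.48,0,0,0,0,-1.46,-0.04,-0.48,0,0,0,0,-1.46,-0.04,-0.48,0,0,0,0,-1.46,-0.04,-0.48,0,0]}}

```text
clock: 11.7
position: [0.5333, -0.1953, 0.2519]
ee_rot: [167.9, 0.0, 108.0]
force: [-2.9, 0.4, 6.7]
width: 0.0258
grasp_force: 30.0
```

Call:
{"method": "jog_arm", "body": {"plan": [0,0,-1.46,-0.05,-0.48,0,0,0,0,-1.46,-0.05,-0.48,0,0,0,0,-1.46,-0.05,-0.48,0,0,0,0,-1.46,-0.05,-0.48,0,0,0,0,-1.46,-0.05,-0.48,0,0]}}

```text
clock: 12.12
position: [0.5265, -0.1976, 0.2505]
ee_rot: [165.5, 0.0, 108.0]
force: [-3.2, -1.0, 6.6]
width: 0.0258
grasp_force: 30.0
```

Call:
{"method": "jog_arm", "body": {"plan": [0,0,-1.46,-0.06,-0.48,0,0,0,0,-1.46,-0.06,-0.48,0,0,0,0,-1.46,-0.06,-0.48,0,0,0,0,-1.46,-0.06,-0.48,0,0,0,0,-1.46,-0.06,-0.48,0,0]}}

```text
clock: 12.53
position: [0.5196, -0.1998, 0.2489]
ee_rot: [163.1, 0.0, 108.0]
force: [-2.6, -1.4, 6.7]
width: 0.026
grasp_force: 30.0
```

Call:
{"method": "jog_arm", "body": {"plan": [0,0,-1.46,-0.07,-0.48,0,0,0,0,-1.46,-0.07,-0.48,0,0,0,0,-1.46,-0.07,-0.48,0,0,0,0,-1.46,-0.07,-0.48,0,0,0,0,-1.46,-0.07,-0.48,0,0]}}

```text
clock: 12.95
position: [0.5129, -0.202, 0.247]
ee_rot: [160.7, 0.0, 108.0]
force: [-4.4, -0.9, 6.5]
width: 0.0257
grasp_force: 30.0
```

Call:
{"method": "jog_arm", "body": {"plan": [0,0,0,0,0,0,0,0,0,0,0,0,0,0,0,0,0,0,0,0,0,0,0,0,0,0,0,0,0,0,0,0,0,0,0]}}

```text
clock: 13.37
position: [0.513, -0.2021, 0.247]
ee_rot: [160.7, 0.0, 108.0]
force: [-3.6, 0.1, 7.3]
width: 0.0257
grasp_force: 30.0
```

Call:
{"method": "jog_arm", "body": {"plan": [0,0,0,0,0,0,0,0,0,0,0,0,0,0,0,0,0,0,0,0,0,0,0,0,0,0,0,0,0,0,0,0,0,0,0]}}

```text
clock: 13.78
position: [0.513, -0.202, 0.247]
ee_rot: [160.7, 0.0, 108.0]
force: [-3.5, -0.0, 7.0]
width: 0.0255
grasp_force: 30.0
```

Call:
{"method": "jog_arm", "body": {"plan": [0,0,0,0,0,0,0,0,0,0,0,0,0,0,0,0,0,0,0,0,0,0,0,0,0,0,0,0,0,0,0,0,0,0,0]}}

```text
clock: 14.2
position: [0.5129, -0.202, 0.247]
ee_rot: [160.7, 0.0, 108.0]
force: [-4.7, 0.4, 7.1]
width: 0.0258
grasp_force: 30.0
```

```bash
python3 - <<'E'
from h import *
d=cap('side','s3');t=cap('top','t3');s=r.sense();print(s['position'],s['ee_rot'],s['clock'],s['force'])
R=Ro.from_euler('xyz',s['ee_rot'],degrees=True).as_matrix();T=np.array(s['position'])
L=np.array([[a,b,z] for a in(0,) for b in(-.06,.06) for z in(.04,.155)])
p=proj(d,L@R.T+T);x0,y0=p.min(0).astype(int);x1,y1=p.max(0).astype(int)
gaugefit(d,(x0,y0,x1,y1),s)
x0-=15;y0-=20;x1+=15;y1+=25
cv2.imwrite('pics/s3c.png',cv2.resize(d['color'][max(0,y0):y1,x0:x1,::-1],None,fx=6,fy=6,interpolation=cv2.INTER_CUBIC))
E
```

```text
[ 0.51295551 -0.20204399  0.24700236] [1.60729398e+02 2.40383247e-02 1.07997631e+02] 14.3 [-3.99501058 -0.45770015  6.69576535]
red n 9 y,z -0.034187700018281676 0.09166676515125927 ang -0.35697775403216214 rad 0.09783452696178449
pointer n 55 ang -0.3200467474515565
```

View pics/s3c.png

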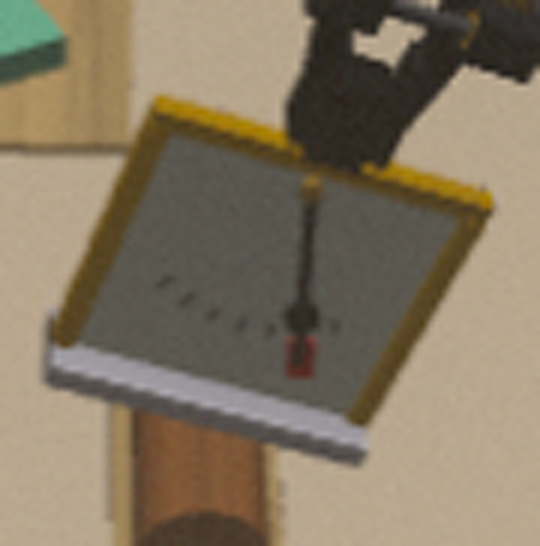

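The crop shows the pointer from its pivot at (311,185) ending centred in the red mark at (300,357). The base rests on the stud with about 10 N of contact, and the readings are steady.

```bash
python3 -c "
from plant import finish_job
print(finish_job())"
```

```text
the job is handed in; nothing more can be done
None
```

The job is handed in: the gauge was set upright and square across the crest, then rocked about 19° until its pointer settled on the red mark, and the arm still holds it there with its base resting on the stud (about 14 s used).

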